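# Hover a leaf stencil over a glass-fusing mould

### The job

Get the rectangular white mould ready for sifting: take the small jar that stands in it away and stand it upright on the round cork mat. Then pick up the steel leaf stencil by its wooden handle, carry it over the rack with the row of jars, and hold it level above the rectangular mould, centred on it and squared up with it, about 15 mm clear of the mould's rim and never touching the mould. Finish still holding it hovering there, and leave everything else undisturbed.

Things in the scene. Friction and masses are not known exactly. Their poses are not given: they have to be found in the camera images.
- jar: Small closed clear jar with black cap and paper label, diameter 52, height 70, about 0.16 kg; it starts standing upright inside the recess of the rectangular mould. Origin: centre of its underside, z up its axis.
- cork_mat: Flat round cork mat, diameter 116, 5 thick, fixed on the bench on the robot's right (y below 0), nearer or farther than the rectangular mould. Origin: centre of its underside, on the bench.
- mould: Rectangular white ceramic slab mould, 140 along its x by 110 along its y; its rim (12 wide) is 24 above the bench and its shallow recess floor 18 above the bench. It does not shift. On the robot's right (y below 0). Origin: centre of its underside, on the bench; z up.
- stencil: Steel stencil plate with leaf-vein cut-outs, 130 (x) by 100 (y) by 4 thick, 0.22 kg, lying flat on the robot's left (y above 0). Posts at x = +-52 carry a pale wooden handle bar along x over the middle: 116 long, 16 wide (y), from 52 to 66 above the underside, open below; grip its middle from above, across y; the plate balances there. Origin: centre of the underside, z up.
- rack: Low pine rack running along x between the left and right halves of the bench, 460 long (x), 70 wide (y), top 40 above the bench, fixed. Three jars stand on it. Origin: centre of its underside.
- frit_jar1: Bystander: closed jar, diameter 54, height 85, standing on the rack, end nearest the robot (its cap is 125 above the bench). Origin: centre of underside.
- frit_jar2: Bystander: the same kind of jar, middle of the rack. Origin: centre of underside.
- frit_jar3: Bystander: the same kind of jar, far end of the rack. Origin: centre of underside.
- round_mould: Bystander: round white ceramic mould, diameter 100, height 22, on the robot's left, nearer or farther than the stencil. Origin: centre of underside.
- dish: Bystander: open black plastic dish, diameter 84, height 22, at the far right. Origin: centre of underside.
- brush: Bystander: brush lying at the far left. Origin: underside of its middle.
- cup: Bystander: open clear plastic cup, diameter 68, height 60, at the far right. Origin: centre of underside.
Not all that is in view belongs to the job. What is shaped like the jar but red or turquoise is not meant.

How it is judged:
By the outcome, as a careful person would: the job done as asked, in the order asked, and still so for the second after the job is handed in, while the arm keeps its last pose, push and grip.
It also fails if it takes over 59 s, if anything falls off the work surface, if the arm or the gripper's body presses on something with over 40 N, if the wrist force passes 120 N, or if a joint passes its speed limit or range.

### The arm

A 7-joint arm with a two-finger parallel gripper is mounted at the origin on the work surface. World frame = base frame: x ahead of the robot, y to its left, z up, the work surface at z = 0. Lengths are in m, angles in rad, forces in N, time in s.
With the tool pointing down it reaches from about 0.4 to 0.85 m from the base axis. Payload 4.5 kg.
Tool frame: the origin (TCP) lies where the fingers leave the gripper's body, on its centre line; the fingertips stand 64 mm ahead of it and the grasp point (between the pads) lies 45 mm ahead of it; z points along the fingers, y is the line along which they close (so a half turn about z gives the same grasp; the last joint's range is limited). The gripper opens to 88 mm and grips with 3 to 60 N. Pads are 18 mm wide; open, the fingers measure 123 mm over their backs; the gripper's body (75 mm by 187 mm) begins 45 mm behind the grasp point.
Start: joints at [1.259, 0.689, -0.195, 1.565, 0.157, 0.902, -0.215], TCP at [0.212, -0.588, 0.303] pointing down, gripper open.
Joint ranges: [-3.01, 3.01], [-0.46, 2.08], [-1.47, 1.51], [0.13, 2.56], [-1, 4.14], [0.04, 2.09], [-2.66, 2.66]. Speed limits (rad/s): [2.57, 2.57, 3.14, 3.14, 3.14, 3.14, 3.14].

### API

Orientations are given as a unit quaternion [x, y, z, w].
In Python, from plant import r gives the robot as it stands.
- The arm moves only by the tool play_rows, never from a script. Its arguments are lists of equal length, an entry for each row: "translation": the shift along the tool's x, y, z in m, a list of three; "delta_rot": the turn, a rotation vector about the tool's x, y, z in degrees, a list of three; "grip": the opening, from -1 (shut) to 1 (fully open). In form: {"translation": [[x, y, z], ...], "delta_rot": [[rx, ry, rz], ...], "grip": [grip, ...]}. A call has 1 to 20 rows; each row shifts and turns the commanded pose from where the row before left it, along the tool's axes as they then stand; what a row does not reach is not made up. A row lasts 1/8 s, in which the tool goes at most 62.5 mm and 10.7 degrees, less where a joint would pass 70% of its speed; a pose out of reach is approached as far as the arm can. A call with a gripper value outside its range is refused whole. The fingers move at their own pace and stop on an object; "squeeze" is the grip in N (left out, the last holds). Time passes only in rows, so rows that do not move let the fingers close. It gives the time, the measured TCP pose, the force, the opening and the grip force at its end, in the units of the state.
- r.get_state(): the state, without advancing time (a new reading comes with each control period).
- r.snapshot(name): name is "scene" or "top" or "wrist"; returns the picture (420x560x3 uint8, blue, green, red); there is no depth.
- r.get_calibration(name): a dict with "intrinsics" (3x3 intrinsics, pixels), "eye" and "rotation" of the camera in the world. Camera axes: x right, y up, looking along -z (the intrinsics and any distortion apply to the point x, -y, -z); pixel columns grow to the right and rows downward; lengths in m; the calibration is good to about 2 mm. The wrist camera is an equidistant fisheye: a pixel r from the principal point sees the ray r / f radians off the axis. A picture is of the moment at which its call begins: read the wrist's pose just before it. get_calibration takes no time and is no camera call; for the wrist camera it gives the pose at the moment of the call.
- r.finish_job(): hands the job in; it is judged then, once.
Trained networks look in the newest picture that a camera, given by its name, has taken for a name from the list of things; names that differ only in an ending like _2 or _b are one class to them, and where a whole thing is asked for, a point or a joint stands for the part that bears it (a point fixed in the world has none). Each returns a list of dicts, best first, with "confidence" (0 to 1); they miss things now and then, are a little off and sometimes report something else, mostly with a low value. They report only what shows in the picture. A call takes as long as a camera call. They do not tell look-alikes from the thing itself.
- r.look_for(camera, target): "point" ([x, y, z] in m, in world coordinates, good to about 4 mm: the middle of the surface that is visible of it).
- r.silhouettes(camera, target): "pixels" (420x560 bool, what is visible of it).
The state is a dict: "clock": time; "q": joint angles; "qd": joint speeds; "joint_torque": joint torques, N m; "tool_pos": TCP position; "eef_rot": TCP orientation; "contact_force": force on the tool from outside, world axes, zero at the start; "moment": the same for the moment, N m; "opening": opening from 0.0 (shut) to 1.0 (fully open); "finger_force": force on a finger pad.
Only numpy, scipy, OpenCV 4.12 (cv2) and the standard library are available. Lean on these libraries where they do the work, as an engineer would, in place of code of your own. Each camera call takes 0.05 s, during which the arm holds its last target. There are 200 camera calls.

## Working session

There is one attempt and no reset: what is moved stays moved. The work goes in short steps, Python scripts to look and compute and a tool call to move; the robot and the scene stay as the last step left them, time stands still between calls to the robot, and variables do not carry over. Pictures are saved under pics/ and viewed, at most 10 in all, crops included, and the job is handed in when it is done.

Besides the shell and the picture viewer there is one more tool, called as a command line: name --argument value ..., lists and objects as JSON in quotes. play_rows: Moves the arm, as the interface text tells. Its arguments: {"type":"object","properties":{"translation":{"type":"array","items":{"type":"array","items":{"type":"number"}}},"delta_rot":{"type":"array","items":{"type":"array","items":{"type":"number"}}},"grip":{"type":"array","items":{"type":"number"}},"squeeze":{"type":"number"}},"required":["translation","delta_rot","grip"]}

```bash
mkdir -p pics; ls
python3 - <<'E'
from plant import r
import cv2
s=r.get_state();print({k:s[k] for k in('clock','tool_pos','eef_rot','opening','contact_force')})
for c in("top","scene"):
    cv2.imwrite(f"pics/{c}0.png",r.snapshot(c))
    k=r.get_calibration(c);print(c,k)
    for n in("jar","cork_mat","mould","stencil","rack","frit_jar1","round_mould"):
        for d in r.look_for(c,n)[:4]:print(c,n,[round(float(v),3) for v in d["point"]],round(d["confidence"],2))
E
```

```text
pics
{'clock': 0.0, 'tool_pos': array([ 0.21162208, -0.58752898,  0.30191934]), 'eef_rot': array([ 9.85081102e-01,  1.72088299e-01, -2.23768669e-04, -8.89000461e-04]), 'opening': 1.0024123913749112, 'contact_force': array([ 0.20692284, -0.09049775,  0.1585333 ])}
top {'intrinsics': array([[494.21736575,   0.        , 290.52297443],
       [  0.        , 494.21736575, 212.27738343],
       [  0.        ,   0.        ,   1.        ]]), 'eye': array([0.3102637 , 0.009027  , 1.28847894]), 'rotation': array([ 0.06081769, -0.05723392, -0.69614191,  0.7130301 ])}
top jar [0.664, -0.161, 0.091] 0.96
top jar [0.279, -0.32, 0.068] 0.92
top jar [0.704, -0.3, 0.073] 0.87
top jar [0.27, -0.198, 0.072] 0.81
top cork_mat [0.494, -0.198, 0.004] 0.98
top mould [0.653, -0.145, 0.019] 0.87
top stencil [0.657, 0.228, 0.003] 0.93
top rack [0.548, -0.002, 0.04] 0.67
top frit_jar1 [0.574, 0.008, 0.125] 0.74
top frit_jar1 [0.443, -0.001, 0.129] 0.65
top frit_jar1 [0.708, 0.001, 0.124] 0.58
top frit_jar1 [0.665, -0.162, 0.089] 0.3
top round_mould [0.461, 0.228, 0.015] 0.58
scene {'intrinsics': array([[450.99
[... 221 characters left out ...]
5881, 0.08550668, 0.31022583, 0.90651981])}
scene jar [0.284, -0.207, 0.057] 0.93
scene jar [0.683, -0.175, 0.085] 0.92
scene jar [0.296, -0.339, 0.061] 0.88
scene jar [0.716, -0.313, 0.063] 0.86
scene cork_mat [0.501, -0.2, 0.006] 0.8
scene mould [0.682, -0.159, 0.02] 0.66
scene stencil [0.665, 0.217, 0.007] 0.79
scene rack [0.628, -0.013, 0.041] 0.94
scene rack [0.456, -0.01, 0.102] 0.16
scene frit_jar1 [0.723, -0.018, 0.114] 0.88
scene frit_jar1 [0.457, -0.009, 0.1] 0.84
scene frit_jar1 [0.593, -0.01, 0.108] 0.81
scene frit_jar1 [0.629, -0.014, 0.039] 0.62
scene round_mould [0.467, 0.224, 0.014] 0.71
scene round_mould [0.594, -0.011, 0.104] 0.7
scene round_mould [0.682, -0.163, 0.02] 0.63
```

View pics/top0.png

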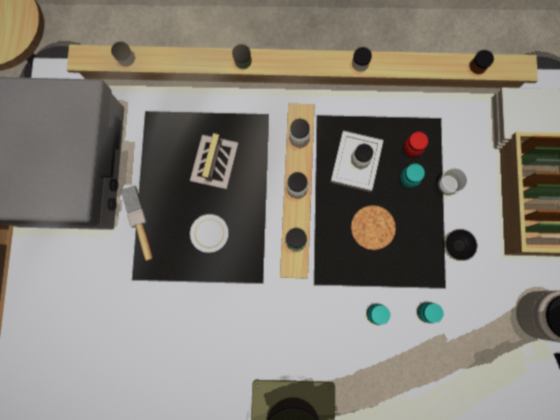

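View pics/scene0.png

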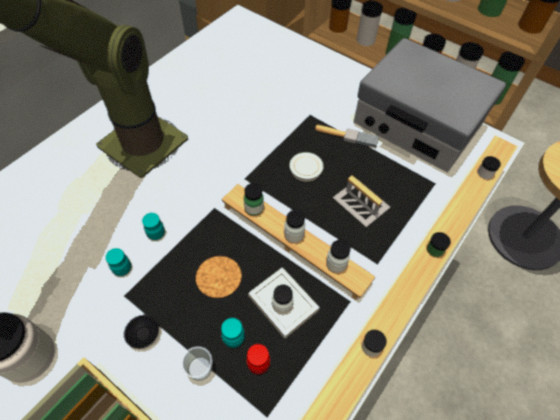

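The top view shows the jar with the black cap at (363,155) in the mould (358,160). The mat is at (374,228), the stencil at (214,161) with its handle running roughly along x, and the rack jars at about x=298. Red and turquoise look-alikes stand at (417,143) and (413,175), to the right of the mould.

Next I'll fit poses by matching rendered models against the silhouettes.

```bash
cat > h.py <<'E'
from plant import r
import numpy as np, cv2
from scipy.spatial.transform import Rotation as R
from scipy.optimize import minimize
def box(a,b,z0,z1,cx=0): return np.array([[cx+sx*a/2,sy*b/2,z] for sx in(-1,1) for sy in(-1,1) for z in(z0,z1)])
def cyl(d,z0,z1): return np.array([[d/2*np.cos(t),d/2*np.sin(t),z] for t in np.linspace(0,6.2832,49)[:-1] for z in(z0,z1)])
M={"mould":[box(.14,.11,0,.024)],"stencil":[box(.13,.1,0,.004),box(.116,.016,.052,.066)],
 "cork_mat":[cyl(.116,0,.005)],"jar":[cyl(.052,0,.07)],"frit_jar1":[cyl(.054,0,.085)]}
def proj(P,c):
    p=R.from_quat(c["rotation"]).inv().apply(P-c["eye"])*[1,-1,-1]
    K=c["intrinsics"]
    if c.get("fish"):
        th=np.arctan2(np.hypot(p[:,0],p[:,1]),p[:,2]);ph=np.arctan2(p[:,1],p[:,0])
        return np.c_[K[0,2]+K[0,0]*th*np.cos(ph),K[1,2]+K[1,1]*th*np.sin(ph)]
    return p[:,:2]/p[:,2:]*[K[0,0],K[1,1]]+K[:2,2]
def dens(parts,n=6): return parts
def render(name,pose,z,c):
    im=np.zeros((840,1120),np.uint8); Rz=R.from_euler("z",pose[2])
    for P in M[name]:
        px=proj(Rz.apply(P)+[pose[0],pose[1],z],c)
        h=cv2.convexHull(((px*2+.5)*256).round().astype(np.int32))
        cv2.fillConvexPoly(im,h,255,cv2.LINE_AA,8)
    return cv2.resize(im,(560,420),interpolation=cv2.INTER_AREA)/255.
def fit(name,views,p0,z=0,yaw=True):
    # views: list of (calib, mask, ignore)
    def cost(p):
        q=[p[0],p[1],p[2]*10 if yaw else 0]
        return sum((np.abs(render(name,q,z,c)-m)*~ig).sum()/m.sum() for c,m,ig in views)
    p0=np.array([p0[0],p0[1],p0[2]/10])
    S=np.vstack([p0]+[p0+d for d in np.diag([.01,.01,.015])])
    o=minimize(cost,p0,method="Nelder-Mead",options=dict(initial_simplex=S,xatol=1e-5,fatol=1e-5,maxiter=300))
    return np.array([o.x[0],o.x[1],np.degrees(o.x[2]*10)]),o.fun
def calib(c):
    k=dict(r.get_calibration(c)); k["fish"]=c=="wrist"; return k
def mask(c,n,near=None):
    """best silhouette (or that whose centroid is closest to pixel near)"""
    L=r.silhouettes(c,n)
    if near is not None: L=sorted(L,key=lambda d:np.hypot(*(np.argwhere(d["pixels"]).mean(0)[::-1]-near)))
    return L[0]["pixels"].astype(bool)
E
python3 - <<'E'
from h import *
g={"mould":[.66,-.15],"stencil":[.66,.225],"cork_mat":[.495,-.197],"jar":[.67,-.16]}
V={}
for c in("top","scene"):
    r.snapshot(c);k=calib(c)
    for n in g: V[c,n]=(k,mask(c,n,proj(np.array([[*g[n],.02]]),k)[0]))
Z={"jar":.018}
for n in g:
  for cs in(("top",),("scene",),("top","scene")):
    views=[]
    for c in cs:
        k,m=V[c,n]; ig=np.zeros_like(m)
        if n=="mould": ig=cv2.dilate(V[c,"jar"][1].astype(np.uint8),np.ones((5,5)))>0
        if n=="stencil":  # fill cutouts
            m=cv2.morphologyEx(m.astype(np.uint8),cv2.MORPH_CLOSE,np.ones((13,13)))>0
        views.append((k,m,ig))
    best=min((fit(n,views,[*g[n],y],Z.get(n,0),n in("mould","stencil")) for y in((-.3,.1,.4) if n in("mould","stencil") else (0,))),key=lambda t:t[1])
    print(n,cs,best[0].round(4),round(best[1]/len(cs),3))
E
```

```text
mould ('top',) [  0.6673  -0.1542 -13.2658] 0.083
mould ('scene',) [  0.671   -0.1536 -12.8519] 0.07
mould ('top', 'scene') [  0.6697  -0.1538 -12.1769] 0.083
stencil ('top',) [  0.6615   0.2274 -10.7917] 0.067
stencil ('scene',) [  0.6627   0.2284 -10.7448] 0.05
stencil ('top', 'scene') [  0.6622   0.228  -10.6661] 0.061
cork_mat ('top',) [ 0.492  -0.1991  6.2032] 0.037
cork_mat ('scene',) [ 0.4963 -0.1976  1.7833] 0.033
cork_mat ('top', 'scene') [ 0.4942 -0.1983  4.8979] 0.059
jar ('top',) [ 0.6679 -0.1616  9.5203] 0.209
jar ('scene',) [ 0.6754 -0.1628 -1.4794] 0.213
jar ('top', 'scene') [ 0.6732 -0.1637  2.6045] 0.225
```

```bash
cat >> h.py <<'E'
def plan(pos,psi,show=True):
    """rotation vector (deg, tool axes) first, then shift along the turned tool axes"""
    s=r.get_state(); T=R.from_euler("z",psi,degrees=True)*R.from_euler("x",180,degrees=True)
    d=(R.from_quat(s["eef_rot"]).inv()*T).as_rotvec(degrees=True)
    t=T.inv().apply(np.array(pos)-s["tool_pos"])
    print("rot",d.round(2),"shift mm",(t*1000).round(1),"F",s["contact_force"].round(2),"clock",s["clock"])
E
python3 -c "
from h import *
plan([.67,-.163,.30],-10.7)"
```

```text
rot [ 1.000e-02 -0.000e+00  3.052e+01] shift mm [ 371.2 -502.7    2.8] F [ 0.3   0.4  -0.22] clock 1.3
```

play_rows --translation '[[0,0,0],[0,0,0],[0,0,0],[0,0,0],[0.031,-0.042,0],[0.031,-0.042,0],[0.031,-0.042,0],[0.031,-0.042,0],[0.031,-0.042,0],[0.031,-0.042,0],[0.031,-0.042,0],[0.031,-0.042,0],[0.031,-0.042,0],[0.031,-0.042,0],[0.031,-0.042,0],[0.031,-0.042,0],[0,0,0],[0,0,0]]' --delta_rot '[[0,0,7.63],[0,0,7.63],[0,0,7.63],[0,0,7.63],[0,0,0],[0,0,0],[0,0,0],[0,0,0],[0,0,0],[0,0,0],[0,0,0],[0,0,0],[0,0,0],[0,0,0],[0,0,0],[0,0,0],[0,0,0],[0,0,0]]' --grip '[1,1,1,1,1,1,1,1,1,1,1,1,1,1,1,1,1,1]'

```text
clock: 3.55
tool_pos: [0.6706, -0.1624, 0.3024]
eef_rot: [0.996, -0.093, -0.0, 0.001]
contact_force: [-0.8, -0.6, -0.2]
opening: 0.999
finger_force: 0.0
```

Run:
```python
from h import *
plan([.67,-.163,.30],-10.7)
k=calib("wrist");im=r.snapshot("wrist");cv2.imwrite("pics/w1.png",im);print(k)
g={"mould":[.669,-.154],"jar":[.671,-.162],"cork_mat":[.494,-.198]}
V={n:mask("wrist",n,proj(np.array([[*g[n],.03]]),k)[0]) for n in g}
for n in g:
    m=V[n];ig=np.zeros_like(m)
    if n=="mould": ig=cv2.dilate(V["jar"].astype(np.uint8),np.ones((5,5)))>0
    print(n,fit(n,[(k,m,ig)],[*g[n],-.22],.018*(n=="jar"),n=="mould"))
for d in r.look_for("wrist","jar"):print(d)
```

```text
rot [ 0.06  0.05 -0.01] shift mm [-0.4  0.7  2.4] F [-0.75 -0.62 -0.25] clock 3.55
{'intrinsics': array([[325.1922621 ,   0.        , 281.65116108],
       [  0.        , 325.1922621 , 210.13140558],
       [  0.        ,   0.        ,   1.        ]]), 'eye': array([ 0.74316803, -0.17604534,  0.38407172]), 'rotation': array([ 0.0914864 , -0.1094415 ,  0.7622205 , -0.63140534]), 'fish': True}
mould (array([  0.67055855,  -0.15429299, -12.34516151]), np.float64(0.03843225928019596))
jar (array([  0.67658594,  -0.16358307, -12.02710913]), np.float64(0.16034033141876278))
cork_mat (array([ 0.49437988, -0.1981735 , -9.1956884 ]), np.float64(0.5581049573825632))
{'point': [0.715, -0.297, 0.0654], 'confidence': 0.9}
{'point': [0.6371, -0.2863, 0.0705], 'confidence': 0.74}
{'point': [0.6768, -0.1635, 0.0857], 'confidence': 0.66}
```

View pics/w1.png

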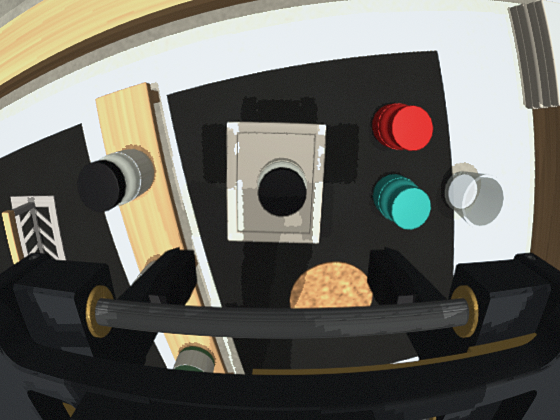

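The wrist view shows the jar cap at (282,192), centred between the fingers and inside the mould outline (228–326, 122–242). The turquoise and red jars are well clear. I'll descend and grasp.

play_rows --translation '[[0.004,0,0.03],[0,0,0.04],[0,0,0.04],[0,0,0.03],[0,0,0.02],[0,0,0.02],[0,0,0.015],[0,0,0],[0,0,0],[0,0,0],[0,0,0],[0,0,0],[0,0,0],[0,0,0],[0,0,0],[0,0,0]]' --delta_rot '[[0,0,0],[0,0,0],[0,0,0],[0,0,0],[0,0,0],[0,0,0],[0,0,0],[0,0,0],[0,0,0],[0,0,0],[0,0,0],[0,0,0],[0,0,0],[0,0,0],[0,0,0],[0,0,0]]' --grip '[1,1,1,1,1,1,1,1,0.2,0.2,0.2,0.1,0,0,0,0]' --squeeze 15

```text
clock: 5.8
tool_pos: [0.6751, -0.1628, 0.1081]
eef_rot: [0.996, -0.093, 0.0, 0.0]
contact_force: [-0.8, -0.9, 5.0]
opening: 0.581
finger_force: 15.0
```

play_rows --translation '[[0,0,-0.01],[0,0,-0.02],[0,0,-0.02],[0,0,-0.02],[-0.02,0.008,0],[-0.0304,0.012,0],[-0.0304,0.012,0],[-0.0304,0.012,0],[-0.0304,0.012,0],[-0.02,0.008,0],[-0.0104,0.004,0],[0,0,0],[0,0,0]]' --delta_rot '[[0,0,0],[0,0,0],[0,0,0],[0,0,0],[0,0,0],[0,0,0],[0,0,0],[0,0,0],[0,0,0],[0,0,0],[0,0,0],[0,0,0],[0,0,0]]' --grip '[0,0,0,0,0,0,0,0,0,0,0,0,0]'

```text
clock: 7.42
tool_pos: [0.4948, -0.1972, 0.178]
eef_rot: [0.996, -0.093, 0.001, -0.0]
contact_force: [-0.3, -0.5, -1.9]
opening: 0.581
finger_force: 15.0
```

Run:
```python
from h import *
plan([.4945,-.198,.0955],-10.7);print(r.get_state()["opening"],r.get_state()["finger_force"])
k=calib("scene");im=r.snapshot("scene");cv2.imwrite("pics/s1.png",cv2.resize(im[150:350,100:360],None,fx=3,fy=3))
for n in("jar","cork_mat"):
    for d in r.look_for("scene",n)[:4]:print(n,d)
```

```text
rot [-0.01 -0.12  0.04] shift mm [-0.1  0.8 82.5] F [-0.26 -0.52 -1.95] clock 7.425
0.5812924847902031 14.999565132893622
jar {'point': [0.2835, -0.2103, 0.0567], 'confidence': 0.9}
jar {'point': [0.2972, -0.34, 0.0613], 'confidence': 0.88}
jar {'point': [0.714, -0.3135, 0.0654], 'confidence': 0.84}
jar {'point': [0.6325, -0.2996, 0.0638], 'confidence': 0.73}
cork_mat {'point': [0.5036, -0.2076, 0.0034], 'confidence': 0.84}
```

View pics/s1.png

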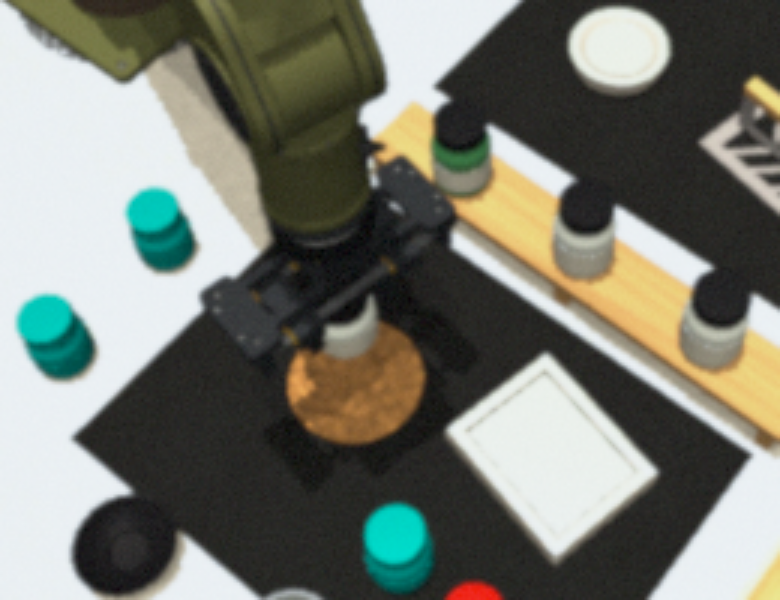

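The jar is held above the mat in the wrist's shadow and the mould is now empty. Lowering the jar.

play_rows --translation '[[0,0,0.02],[0,0,0.025],[0,0,0.02],[0,0,0.01],[0,0,0.005],[0,0,0.002],[0,0,0.001],[0,0,0]]' --delta_rot '[[0,0,0],[0,0,0],[0,0,0],[0,0,0],[0,0,0],[0,0,0],[0,0,0],[0,0,0]]' --grip '[0,0,0,0,0,0,0,0]'

```text
clock: 8.57
tool_pos: [0.4936, -0.1976, 0.0951]
eef_rot: [0.996, -0.093, 0.0, 0.0]
contact_force: [0.6, 0.3, -1.4]
opening: 0.58
finger_force: 15.0
```

play_rows --translation '[[0,0,0.001],[0,0,0],[0,0,0]]' --delta_rot '[[0,0,0],[0,0,0],[0,0,0]]' --grip '[0,0,0]'

```text
clock: 8.95
tool_pos: [0.4936, -0.1976, 0.095]
eef_rot: [0.996, -0.093, 0.001, 0.0]
contact_force: [-1.3, 0.7, 9.6]
opening: 0.582
finger_force: 15.0
```

play_rows --translation '[[0,0,0],[0,0,0],[0,0,0],[0,0,0],[0,0,-0.02],[0,0,-0.03],[0,0,-0.04],[0,0,-0.04],[0,0,-0.04],[0,0,-0.035],[0,0,0],[0,0,0]]' --delta_rot '[[0,0,0],[0,0,0],[0,0,0],[0,0,0],[0,0,0],[0,0,0],[0,0,0],[0,0,0],[0,0,0],[0,0,0],[0,0,0],[0,0,0]]' --grip '[0.5,1,1,1,1,1,1,1,1,1,1,1]'

```text
clock: 10.45
tool_pos: [0.4928, -0.1973, 0.298]
eef_rot: [0.996, -0.093, -0.001, -0.0]
contact_force: [-0.7, -0.6, -0.3]
opening: 0.996
finger_force: 0.0
```

play_rows --translation '[[0.0072,-0.0375,0],[0.0072,-0.0375,0],[0.0072,-0.0375,0],[0.0072,-0.0375,0],[0.0072,-0.0375,0],[0.0072,-0.0375,0],[0.0072,-0.0375,0],[0.0072,-0.0375,0],[0.0072,-0.0375,0],[0.0072,-0.0375,0],[0.0072,-0.0375,0],[0.0072,-0.0375,0],[0,0,0],[0,0,0],[0,0,0]]' --delta_rot '[[0,0,0],[0,0,0],[0,0,0],[0,0,0],[0,0,0],[0,0,0],[0,0,0],[0,0,0],[0,0,0],[0,0,0],[0,0,0],[0,0,0],[0,0,0],[0,0,0],[0,0,0]]' --grip '[1,1,1,1,1,1,1,1,1,1,1,1,1,1,1]'

```text
clock: 12.32
tool_pos: [0.6616, 0.2266, 0.2982]
eef_rot: [0.996, -0.094, -0.0, 0.001]
contact_force: [0.6, -0.6, 0.2]
opening: 1.002
finger_force: 0.0
```

Run:
```python
from h import *
k=calib("wrist");im=r.snapshot("wrist");cv2.imwrite("pics/w2.png",im)
m=cv2.morphologyEx(mask("wrist","stencil").astype(np.uint8),cv2.MORPH_CLOSE,np.ones((21,21)))>0
p,c=fit("stencil",[(k,m,np.zeros_like(m))],[.662,.228,-.187]);print(p,c)
plan([p[0],p[1],.104],p[2])
rgb=im.copy(); rgb[cv2.Canny((render("stencil",[p[0],p[1],np.radians(p[2])],0,k)*255).astype(np.uint8),50,150)>0]=(0,0,255)
cv2.imwrite("pics/w2.png",rgb)
k=calib("scene");r.snapshot("scene")
for n in("jar","cork_mat"):
    m=mask("scene",n,proj(np.array([[.494,-.198,.03]]),k)[0]);print(n,fit(n,[(k,m,np.zeros_like(m))],[.494,-.198,0],.005*(n=="jar"),False))
m=mask("scene","mould");print(fit("mould",[(k,m,np.zeros_like(m))],[.67,-.154,-.21]))
k=calib("top");r.snapshot("top");m=mask("top","mould");print(fit("mould",[(k,m,np.zeros_like(m))],[.67,-.154,-.21]))
for d in r.look_for("top","jar"): print(d)
```

```text
[  0.66234559   0.22714998 -11.31441637] 0.024103614688602133
rot [0.05 0.01 0.5 ] shift mm [  0.5  -0.2 194.7] F [ 0.02 -0.17  0.08] clock 12.425
jar (array([ 0.49124925, -0.19403337,  0.58902157]), np.float64(0.24633836833271933))
cork_mat (array([ 0.49480685, -0.19841323,  3.73474209]), np.float64(0.5886129861780778))
(array([  0.6709359 ,  -0.15382883, -12.36422774]), np.float64(0.038035160444875))
(array([  0.66866503,  -0.15448918, -13.2616537 ]), np.float64(0.07342585242566081))
{'point': [0.4898, -0.1938, 0.0751], 'confidence': 0.93}
{'point': [0.6217, -0.2833, 0.0697], 'confidence': 0.9}
{'point': [0.2782, -0.3196, 0.0689], 'confidence': 0.83}
{'point': [0.7082, -0.3008, 0.0713], 'confidence': 0.65}
{'point': [0.2694, -0.2001, 0.069], 'confidence': 0.64}
```

View pics/w2.png

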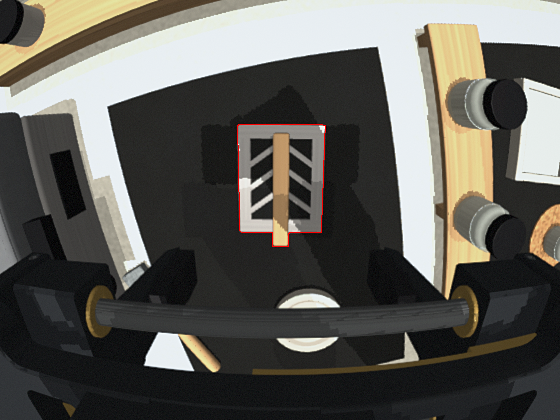

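The red outline matches the stencil plate (238–325, 125–233) with its handle at column 281, between the fingers. Both jar fits put the jar standing on the mat. I'll go down and grip the handle.

play_rows --translation '[[0.0005,0,0.03],[0,0,0.04],[0,0,0.04],[0,0,0.035],[0,0,0.025],[0,0,0.015],[0,0,0.0095],[0,0,0],[0,0,0],[0,0,0],[0,0,0],[0,0,0],[0,0,0],[0,0,0],[0,0,0],[0,0,0],[0,0,0],[0,0,0],[0,0,0]]' --delta_rot '[[0,0,0.5],[0,0,0],[0,0,0],[0,0,0],[0,0,0],[0,0,0],[0,0,0],[0,0,0],[0,0,0],[0,0,0],[0,0,0],[0,0,0],[0,0,0],[0,0,0],[0,0,0],[0,0,0],[0,0,0],[0,0,0],[0,0,0]]' --grip '[1,1,1,1,1,1,1,1,0,0,-0.4,-0.5,-0.6,-0.7,-0.8,-0.8,-0.8,-0.8,-0.8]' --squeeze 35

```text
clock: 15.15
tool_pos: [0.6623, 0.2283, 0.1041]
eef_rot: [0.995, -0.098, -0.0, 0.0]
contact_force: [-0.3, -0.6, 0.3]
opening: 0.17
finger_force: 35.0
```

play_rows --translation '[[0,0,-0.005],[0,0,-0.01],[0,0,-0.02],[0,0,-0.03],[0,0,-0.03],[0,0,-0.03],[0,0,-0.03],[0,0,-0.025],[0,0,-0.02],[0,0,0],[0,0,0]]' --delta_rot '[[0,0,0],[0,0,0],[0,0,0],[0,0,0],[0,0,0],[0,0,0],[0,0,0],[0,0,0],[0,0,0],[0,0,0],[0,0,0]]' --grip '[-0.8,-0.8,-0.8,-0.8,-0.8,-0.8,-0.8,-0.8,-0.8,-0.8,-0.8]'

```text
clock: 16.52
tool_pos: [0.6618, 0.2284, 0.304]
eef_rot: [0.995, -0.098, -0.0, 0.0]
contact_force: [0.3, 0.3, -1.9]
opening: 0.175
finger_force: 35.0
```

Run:
```python
from h import *
s=r.get_state();print(s["tool_pos"],s["opening"],s["finger_force"],s["moment"])
k=calib("wrist");im=r.snapshot("wrist")
m=cv2.morphologyEx(mask("wrist","stencil").astype(np.uint8),cv2.MORPH_CLOSE,np.ones((21,21)))>0
g=s["tool_pos"]
for dz in(-.106,-.104,-.102):
    z=g[2]+dz; p,c=fit("stencil",[(k,m,np.zeros_like(m))],[g[0],g[1],-.197],z);print(dz,p,c,(p[:2]-g[:2])*1000)
rgb=im.copy(); rgb[cv2.Canny((render("stencil",[p[0],p[1],np.radians(p[2])],g[2]-.104,k)*255).astype(np.uint8),50,150)>0]=(0,0,255)
cv2.imwrite("pics/w3.png",rgb)
plan([.6704,-.1542,.304],-11.2)
```

```text
[0.66178247 0.2284123  0.30396852] 0.1750161401481935 34.99989476054907 [ 0.03513813 -0.01714943  0.08743723]
-0.106 [  0.6630852    0.22810017 -11.27254059] 0.5196965068262261 [ 1.30272947 -0.31213554]
-0.104 [  0.66320757   0.22814175 -11.15698645] 0.5255446232934433 [ 1.42509315 -0.27055549]
-0.102 [  0.66333368   0.22808364 -11.31120161] 0.5342011840552839 [ 1.55121211 -0.32866295]
rot [ 0.07  0.11 -0.  ] shift mm [ 82.9 373.6  -0.9] F [ 0.78 -0.68 -2.12] clock 16.625
```

View pics/w3.png

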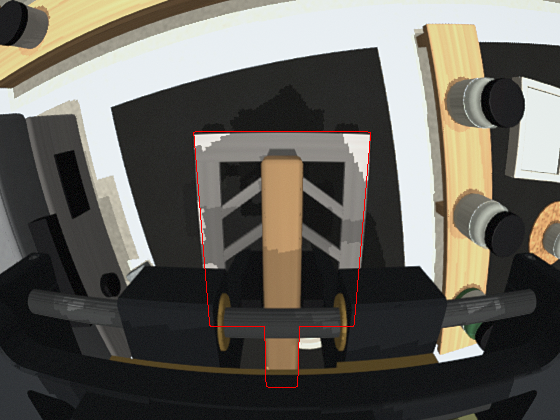

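The stencil is held level, with the plate outline (195–370, 131–325) symmetric about the handle. Now I'll carry it over the rack, with the underside at about 0.2 m.

play_rows --translation '[[0.0025,0.011,0],[0.005,0.023,0],[0.0066,0.03,0],[0.0066,0.03,0],[0.0066,0.03,0],[0.0066,0.03,0],[0.0066,0.03,0],[0.0066,0.03,0],[0.0066,0.03,0],[0.0066,0.03,0],[0.0066,0.03,0],[0.0066,0.03,0],[0.005,0.023,0],[0.0035,0.0155,0],[0,0,0],[0,0,0],[0,0,0]]' --delta_rot '[[0,0,0],[0,0,0],[0,0,0],[0,0,0],[0,0,0],[0,0,0],[0,0,0],[0,0,0],[0,0,0],[0,0,0],[0,0,0],[0,0,0],[0,0,0],[0,0,0],[0,0,1.2],[0,0,0],[0,0,0]]' --grip '[-0.8,-0.8,-0.8,-0.8,-0.8,-0.8,-0.8,-0.8,-0.8,-0.8,-0.8,-0.8,-0.8,-0.8,-0.8,-0.8,-0.8]'

```text
clock: 18.75
tool_pos: [0.6706, -0.151, 0.3042]
eef_rot: [0.994, -0.107, -0.0, -0.001]
contact_force: [0.6, -0.1, -2.2]
opening: 0.174
finger_force: 35.0
```

```bash
python3 -c "
from h import *
plan([.6698,-.154,.1431],-12.4)"
```

```text
rot [-0.06  0.01  0.13] shift mm [-1.000e-01  3.200e+00  1.611e+02] F [ 0.55 -0.06 -2.2 ] clock 18.75
```

Descend in two stages, first to about 35 mm clear.

play_rows --translation '[[0,0.003,0.02],[0,0,0.03],[0,0,0.03],[0,0,0.025],[0,0,0.02],[0,0,0.01],[0,0,0.005],[0,0,0],[0,0,0],[0,0,0]]' --delta_rot '[[0,0,0.1],[0,0,0],[0,0,0],[0,0,0],[0,0,0],[0,0,0],[0,0,0],[0,0,0],[0,0,0],[0,0,0]]' --grip '[-0.8,-0.8,-0.8,-0.8,-0.8,-0.8,-0.8,-0.8,-0.8,-0.8]'

```text
clock: 20.0
tool_pos: [0.67, -0.1559, 0.1649]
eef_rot: [0.994, -0.109, 0.001, 0.0]
contact_force: [-0.1, -0.4, -1.1]
opening: 0.176
finger_force: 35.0
```

Run:
```python
from h import *
plan([.6698,-.154,.1431],-12.4)
s=r.get_state();g=s["tool_pos"];print(g)
k=calib("wrist");im=r.snapshot("wrist")
for z,a,b,col in((g[2]-.104,.13,.1,(0,0,255)),(.024,.14,.11,(0,255,0))):
    e=np.array([[a/2,b/2],[a/2,-b/2],[-a/2,-b/2],[-a/2,b/2]])
    pts=np.vstack([np.linspace(e[i],e[(i+1)%4],30) for i in range(4)])
    c=(g[0],g[1]) if z>.03 else (.6706,-.1542)
    P=R.from_euler("z",-12.35,degrees=True).apply(np.c_[pts,0*pts[:,0]])+[*c,z]
    cv2.polylines(im,[(proj(P,k)*16).round().astype(np.int32)],True,col,1,cv2.LINE_AA,4)
cv2.imwrite("pics/w4.png",cv2.resize(im[60:330,120:480],None,fx=2.2,fy=2.2))
im=r.snapshot("scene");cv2.imwrite("pics/s4.png",cv2.resize(im[180:360,160:360],None,fx=3.3,fy=3.3))
```

```text
rot [ 0.   -0.07 -0.11] shift mm [-0.6 -1.8 21.8] F [-0.06 -0.44 -1.1 ] clock 20.0
[ 0.67004777 -0.15588863  0.16493511]
```

View pics/w4.png

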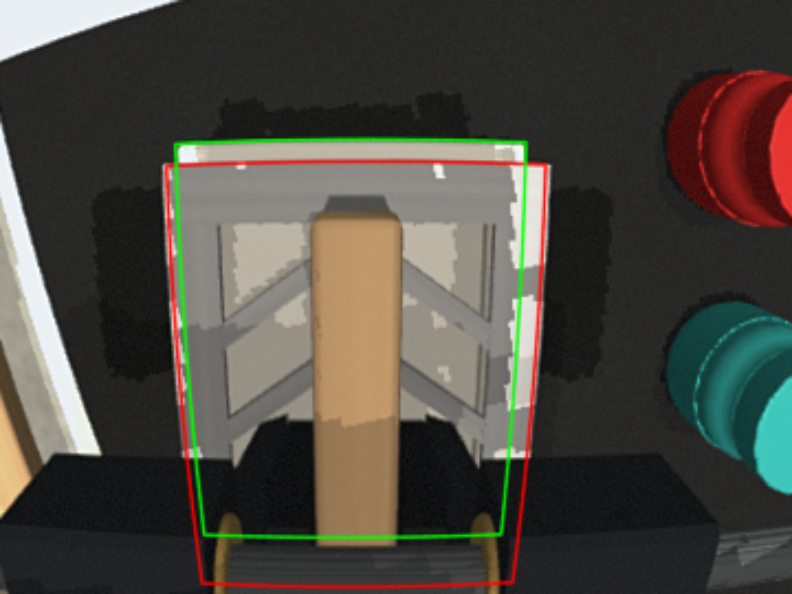

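View pics/s4.png

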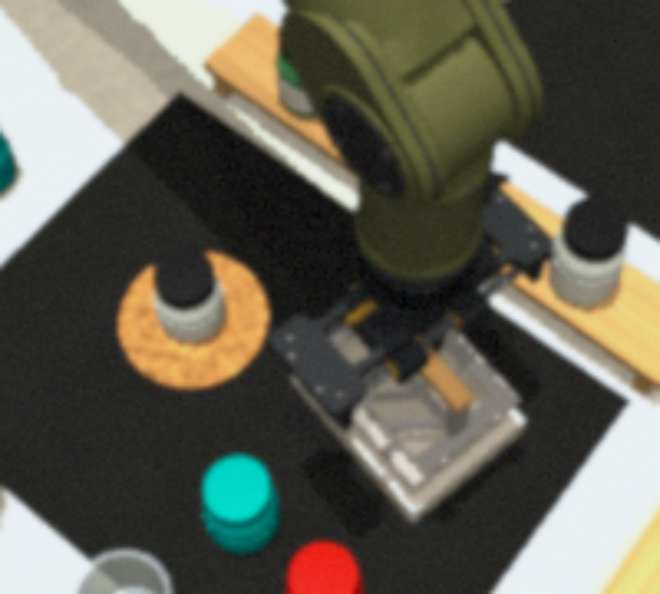

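The wrist crop shows the plate edge (red) and mould rim (green, top edge at row 143) both matching their models and parallel. The scene crop shows the jar upright on the mat. Now the final descent with a 1.8 mm correction.

play_rows --translation '[[-0.0005,-0.0016,0.008],[0,0,0.008],[0,0,0.004],[0,0,0.0018],[0,0,0],[0,0,0],[0,0,0],[0,0,0]]' --delta_rot '[[0,0,-0.1],[0,0,0],[0,0,0],[0,0,0],[0,0,0],[0,0,0],[0,0,0],[0,0,0]]' --grip '[-0.8,-0.8,-0.8,-0.8,-0.8,-0.8,-0.8,-0.8]'

```text
clock: 21.1
tool_pos: [0.6696, -0.1541, 0.1426]
eef_rot: [0.994, -0.108, 0.0, 0.0]
contact_force: [0.1, -0.3, -1.7]
opening: 0.173
finger_force: 35.0
```

Run:
```python
from h import *
plan([.6698,-.154,.1431],-12.35)
s=r.get_state();g=s["tool_pos"];print(g,s["finger_force"])
k=calib("wrist");im=r.snapshot("wrist")
for z,a,b,col in((g[2]-.1,.13,.1,(0,0,255)),(.024,.14,.11,(0,255,0))):
    e=np.array([[a/2,b/2],[a/2,-b/2],[-a/2,-b/2],[-a/2,b/2]])
    pts=np.vstack([np.linspace(e[i],e[(i+1)%4],30) for i in range(4)])
    c=(g[0],g[1]) if z>.03 else (.6706,-.1542)
    P=R.from_euler("z",-12.35,degrees=True).apply(np.c_[pts,0*pts[:,0]])+[*c,z]
    cv2.polylines(im,[(proj(P,k)*16).round().astype(np.int32)],True,col,1,cv2.LINE_AA,4)
cv2.imwrite("pics/w5.png",cv2.resize(im[100:250,170:400],None,fx=3.4,fy=3.4))
```

```text
rot [ 0.   -0.01 -0.05] shift mm [ 0.2 -0.1 -0.5] F [ 0.12 -0.3  -1.73] clock 21.1
[ 0.66960962 -0.15407162  0.14258467] 34.99986290931702
```

View pics/w5.png

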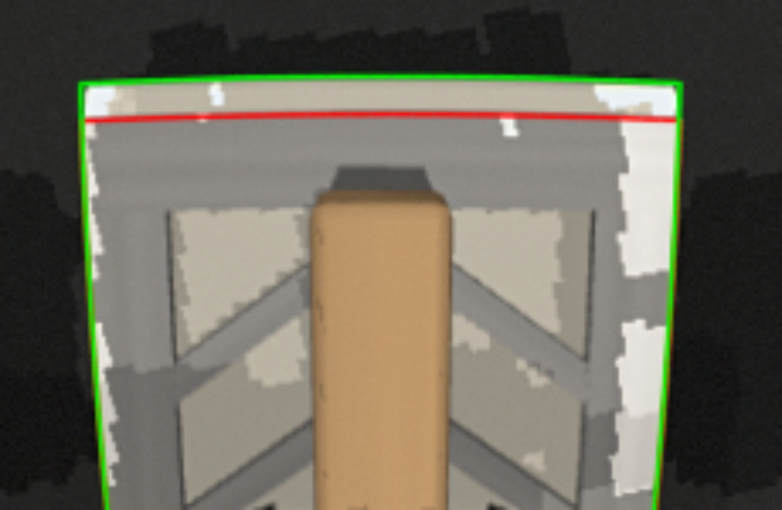

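The plate edges line up with the mould, parallel and centred, with about 14.5 mm of clearance. Handing in.

```bash
python3 -c "
from plant import r
print(r.finish_job())"
```

```text
the job is handed in; nothing more can be done
None
```

I handed the job in at about 21 s: the jar stands upright on the cork mat, and the stencil is still held level over the mould, centred, squared up and about 14.5 mm above its rim.

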